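# Open the weight case against its sprung stop and put the brass weight away

## Task

Swing the stiff wooden case lid up and over, and press it gently back against the red sprung buffer behind it until the buffer is pushed in a few millimetres, without ever driving the buffer to the end of its travel, so that the lid rests on the buffer when you let go. Then pick up the brass weight and stand it upright, gently and fully home, in the empty round pocket inside the case. Leave the beaker, the white jar and the brown bottle where they are.

Things in the scene. Friction and masses are not known exactly. Their poses are not given: they have to be found in the camera images.
- case: Open wooden case, 176 (x) by 296 (y) by 85 mm high, 8 mm walls, fixed. Origin: centre of its underside; x from its front to the hinge side, y along the hinge, z up. In it three black blocks, 75 mm square, at y -80, 0, +80 mm, tops 33 mm above the table: two carry fixed steel weights up to 71 mm above the table, one has the empty pocket; which is which varies.
- lid_hinge (a point): Point on the lid's hinge line, mid-width, 85 mm above the table, 88 mm behind the case's centre (case +x). Its axes turn with the lid (equal to the case's when the lid is shut).
- lid (a joint): Hinge angle of the wooden lid, rad: 0 shut, 1.57 upright, more = leaning over to the far side; starts at 0 to 0.35. Flat board reaching 176 mm from hinge line to front edge, 296 wide, 8 thick, 0.3 kg. Stiff hinge (friction 0.5 N m): it stays where it is left. It meets the buffer at about 1.7 to 2.1 rad; where varies and must be felt.
- lid_handle (a point): Centre of the bar of the lid's steel handle: round bar 12 mm thick, 110 mm long along the hinge direction, on two posts, its axis 35 mm above the lid's top face; with the lid shut 155 mm in front of the hinge line and 43 mm above it. It turns with the lid; pinched lightly, the bar can turn between the fingers.
- buffer (a joint): How far the red ball-ended buffer (20 mm ball) is pushed in, m: 0 free, 0.010 end of travel. On a fixed grey stand behind the case, 100 mm from its middle towards case +y, ball centre 175 mm above the table; it slides along case +x. Spring 2 N per mm. Let go with more than about 3 mm of push, the lid is sprung back to 2 to 3 mm; with less it stays.
- weight_center (a point): Centre (half-way up, 31 mm above its foot) of the loose brass weight: an upright cylinder 34 mm across and 50 mm high (2 mm chamfer at the foot) with a small knob on top, 62 mm in all, 0.38 kg. It stands on the table to the left or right of the case. For the pocket grip it high on the cylinder, 35 to 45 mm above its foot.
- beaker: Bystander: glass beaker 60 mm across, 75 mm high, loose, origin at the centre of its underside, on the table beside the case.
- jar: Bystander: white jar with blue cap, 52 mm across, 60 mm high, loose, origin at the centre of its underside, on the table beside the case.
- reagent: Bystander: brown glass bottle 52 mm across, 100 mm high, loose, origin at the centre of its underside, on the table beside the case.
- pocket (a point): Centre of the floor of the empty round pocket in one of the black blocks in the case; z up. The pocket is 37 mm across and 15 mm deep with a 3 mm chamfer; its floor is 18 mm above the table. Seated, the weight's centre is 31 mm above this point.
- socket: The black block with the empty pocket, 75 mm square, 25 mm high, fixed in the case; origin at the centre of its underside, 8 mm above the table.
There are look-alikes about, which are no part of the job. Leave any green or orange look-alike of the part that bears buffer alone.

How it is judged:
On the way, in this order (a step that is already met when the one before it is completed fails the run):
1. the lid is swung over and presses the buffer in (value of joint buffer above 0.0008 m and value of joint lid above 1.6 rad), for 0.3 s.
2. the brass weight stands in the empty pocket (horizontal distance between weight_center and pocket below 0.004 m and z of weight_center in the frame of pocket below 0.0335 m and angle between weight_center's own z axis and vertical below 0.08 rad), for 0.2 s.
At the end, for the whole second after the job is handed in: The lid rests past upright (over 1.6 rad) on the buffer with nobody holding it, the buffer still pushed in by more than 0.8 mm; the brass weight stands at rest in the empty pocket, within 4 mm of its centre, its foot within 2.5 mm of the pocket floor, within 0.08 rad of upright (all of step 1 and all of step 2 and linear speed of weight below 0.02 m/s); the robot touches nothing.
It fails at once if the buffer is driven to the end of its travel (beyond 9 mm) (value of joint buffer above 0.009 m).
It fails at once if the weight is forced into the block with more than 40 N (contact force between weight and socket above 40 N).
It fails at once if the beaker is knocked away or over (30 mm or 0.35 rad) (distance of beaker from where it was at the start of the episode above 0.03 m or angle between beaker's own z axis and vertical above 0.35 rad).
It fails at once if the white jar is knocked away or over (30 mm or 0.35 rad) (distance of jar from where it was at the start of the episode above 0.03 m or angle between jar's own z axis and vertical above 0.35 rad).
It fails at once if the brown bottle is knocked away or over (30 mm or 0.35 rad) (distance of reagent from where it was at the start of the episode above 0.03 m or angle between reagent's own z axis and vertical above 0.35 rad).
It also fails if it takes over 72 s, if anything falls off the work surface, if the arm or the gripper's body presses on something with over 40 N, if the wrist force passes 120 N, or if a joint passes its speed limit or range.

## Robot

A 6-joint arm with a two-finger parallel gripper is mounted at the origin on the work surface. World frame = base frame: x ahead of the robot, y to its left, z up, the work surface at z = 0. Lengths are in m, angles in rad, forces in N, time in s.
With the tool pointing down it reaches from about 0.35 to 0.975 m from the base axis. Payload 4.9 kg.
Tool frame: the origin (TCP) lies on the centre line of the jaws, within the pads' length; the fingertips stand 22 mm ahead of it and the grasp point (between the pads) lies 3 mm ahead of it (manip.tcp_to_tips is the distance from the TCP to the fingertips, in m); z points along the fingers, x is the direction in which the jaws open and shut, and the axes are right-handed (so a half turn about z gives the same grasp; the last joint's range is limited). The gripper opens to 85 mm and grips with 20 to 120 N. Pads are 22 mm wide; open, the fingers measure 114 mm over their backs; the gripper's body (76 mm by 85 mm) begins 54 mm behind the grasp point. The pads swing forward as they close: fully open they stand 13 mm farther back than shut.
Start: joints at [1.182, 0.053, 1.613, -0, 1.476, -0.119], TCP at [0.167, 0.602, 0.253] pointing down, gripper open.
Joint ranges: [-3.01, 3.01], [-1.01, 2.22], [0.06, 2.58], [-1.02, 4.17], [0.09, 2.62], [-3.14, 3.14]. Speed limits (rad/s): [2.57, 2.57, 3.14, 3.14, 3.14, 3.14].

## Interface

Orientations are given as a unit quaternion [w, x, y, z].
In Python, from plant import manip gives the robot as it stands.
- The arm moves only by the shell command python3 -m pendant 'ROWS'. ROWS is a JSON object of lists of equal length, an entry for each row: "linear": the shift along the tool's x, y, z in cm, a list of three; "rotation": the turn, a rotation vector about the tool's x, y, z in degrees, a list of three; "grip": the closure, from 0 (fully open) to 1 (shut). A call has exactly 10 rows; each row is the pose to reach, as a shift and turn from the pose commanded when the call began, along the tool's axes at that moment; what a row does not reach only later rows make up. A row lasts 1/12 s, in which the tool goes at most 41.7 mm and 7.16 degrees, less where a joint would pass 70% of its speed; a pose out of reach is approached as far as the arm can. A call with a gripper value outside its range is refused whole. The fingers move at their own pace and stop on an object; the grip force is fixed at half the most. Time passes only in rows, so rows that repeat a pose let the fingers close, or fill a call up. It gives the time, the measured TCP pose, the force and the opening at its end, in the units of the state.
- manip.state(): the state, without advancing time (a new reading comes with each control period).
- manip.grab_frame(name): name is "scene" or "top" or "wrist"; returns the picture (420x560x3 uint8, red, green, blue); there is no depth.
- manip.calibration(name): a dict with "fx", "fy", "cx", "cy" (pixels), "k1" (the pictures are not rectified: a ray, as slopes to the right and down, at radius r is drawn at 1 + k1 r^2 times it, then the intrinsics apply), "cam_to_world" (4x4, takes a point from camera to world coordinates). Camera axes: x right, y up, looking along -z (the intrinsics and any distortion apply to the point x, -y, -z); pixel columns grow to the right and rows downward; lengths in m; the calibration is good to about 2 mm. A picture is of the moment at which its call begins: read the wrist's pose just before it. calibration takes no time and is no camera call; for the wrist camera it gives the pose at the moment of the call.
- manip.job_done(): hands the job in, once; it reports no verdict.
The state is a dict: "time": time; "joint_pos": joint angles; "joint_vel": joint speeds; "joint_efforts": joint torques, N m; "tool_pos": TCP position; "tool_rot": TCP orientation; "contact_force": force on the tool from outside, world axes, zero at the start; "ft_torque": the same for the moment, N m; "gripper_width": opening from 0.0 (shut) to 1.0 (fully open).
Only numpy, scipy, OpenCV 4.12 (cv2) and the standard library are available. Lean on these libraries where they do the work, as an engineer would, in place of code of your own. Each camera call takes 0.05 s, during which the arm holds its last target. There are 200 camera calls.

## Working session

There is one attempt and no reset: what is moved stays moved. The work goes in short steps, Python scripts to look and compute and a shell command to move; the robot and the scene stay as the last step left them, time stands still between calls to the robot, and variables do not carry over. Pictures are saved under pics/ and viewed, about 8 in all and at most 12, crops included, and the job is handed in when it is done.

```bash
ls; mkdir -p pics
cat > h.py <<'E'
import numpy as np, cv2
from plant import manip
from scipy.spatial.transform import Rotation as R
def snap(n,f):
    c=manip.calibration(n); im=manip.grab_frame(n); cv2.imwrite('pics/'+f,np.ascontiguousarray(im[:,:,::-1])); return c,im
def ray(c,u,v):
    d=np.array([(u-c['cx'])/c['fx'],(v-c['cy'])/c['fy']]); s=d.copy()
    for _ in range(20): s=d/(1+c['k1']*(s@s))
    T=np.array(c['cam_to_world']); return T[:3,3],T[:3,:3]@np.array([s[0],-s[1],-1])
def at(c,u,v,z):
    o,d=ray(c,u,v); return o+d*(z-o[2])/d[2]
def proj(c,p):
    T=np.array(c['cam_to_world']); q=T[:3,:3].T@(np.array(p)-T[:3,3]); s=np.array([q[0],-q[1]])/-q[2]
    s=s*(1+c['k1']*(s@s)); return np.array([c['cx']+c['fx']*s[0],c['cy']+c['fy']*s[1]])
def tri(*cuv):
    A=np.zeros((3,3));b=np.zeros(3)
    for c,u,v in cuv:
        o,d=ray(c,u,v);d/=np.linalg.norm(d);M=np.eye(3)-np.outer(d,d);A+=M;b+=M@o
    return np.linalg.solve(A,b)
def pose():
    s=manip.state();w,x,y,z=s['tool_rot'];return np.array(s['tool_pos']),R.from_quat([x,y,z,w])
def rel(p,Rt=None):
    P,Q=pose();print('cm',np.round(Q.inv().apply(np.array(p)-P)*100,2))
    if Rt is not None: print('deg',np.round((Q.inv()*Rt).as_rotvec(degrees=True),1))
E
python3 - <<'E'
from h import *
import pickle
C={}
ims=[]
for n in['scene','top']:
    c,im=snap(n,n+'0.png');C[n]=c
    print(n,c)
pickle.dump(C,open('C.pkl','wb'))
print(manip.state(), manip.tcp_to_tips)
E
```

```text
pics
scene {'fx': 429.9749114860755, 'fy': 429.9749114860755, 'cx': 278.0150857331149, 'cy': 208.76815437122363, 'k1': -0.045475230708658276, 'cam_to_world': array([[-0.87726098, -0.34740279,  0.33124685,  0.9428706 ],
       [ 0.4799763 , -0.6262388 ,  0.61436774,  0.59368647],
       [-0.00599343,  0.69795148,  0.71611997,  0.80950386],
       [ 0.        ,  0.        ,  0.        ,  1.        ]])}
top {'fx': 413.6700627285279, 'fy': 413.6700627285279, 'cx': 280.33797841063813, 'cy': 209.18156734145393, 'k1': -0.029740551525444723, 'cam_to_world': array([[ 0.01596145,  0.99580122, -0.09013967,  0.52182807],
       [-0.99984873,  0.01651916,  0.00544453,  0.00499392],
       [ 0.0069107 ,  0.09003913,  0.99591425,  1.1267054 ],
       [ 0.        ,  0.        ,  0.        ,  1.        ]])}
{'time': 0.1, 'joint_pos': array([ 1.18196651e+00,  5.33296751e-02,  1.61415314e+00, -5.25926523e-06,
        1.47601645e+00, -1.18979399e-01]), 'joint_vel': array([-0.00212407, -0.00085209, -0.0032743 , -0.00018168, -0.00079696,
        0.00029995]), 'joint_efforts': array([-2.28674274e-06, -3.94902420e+01, -3.71363819e+01, -1.42423009e-04,
        3.92306509e-03, -1.29349382e-05]), 'tool_pos': array([0.166405  , 0.60189541, 0.25216397]), 'tool_rot': array([ 4.85412624e-04,  7.95796970e-01,  6.05562774e-01, -8.20472175e-04]), 'contact_force': array([ 0.12217358, -0.06512156,  0.25445964]), 'ft_torque': array([ 0.00368055, -0.04874823, -0.00499547]), 'gripper_width': 0.9993883718164263} 0.022
```

View pics/scene0.png

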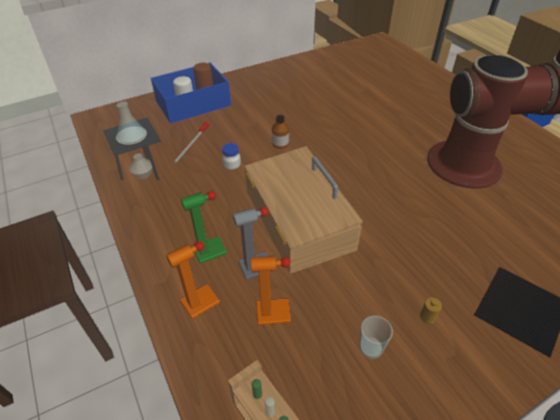

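View pics/top0.png

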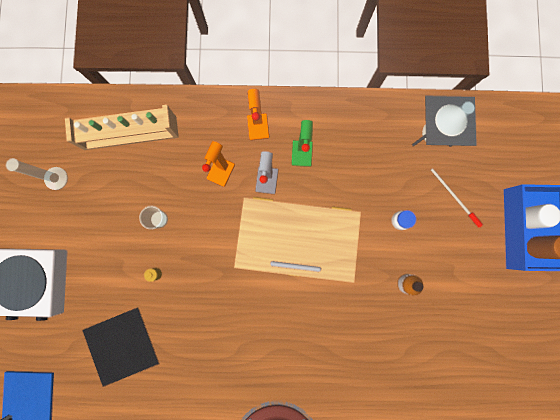

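Scene: the closed case with its handle at (325,177), weight (432,310), beaker (375,337), jar (231,156), bottle (281,133). Buffers: grey (250,240), green (203,225), orange (190,280) and (268,290). The grey one fits, because it is directly behind the case and isn't green or orange. I'll confirm it in an enlarged crop.

Run:
```python
import cv2,numpy as np
s=cv2.imread('pics/scene0.png');t=cv2.imread('pics/top0.png')
a=cv2.resize(s[140:280,220:370],(400,373),interpolation=3)
b=cv2.resize(t[140:290,225:375],(400,400),interpolation=3)
w=cv2.resize(s[280:360,350:450],(400,200)[::1],interpolation=3) if 0 else cv2.resize(s[285:365,350:450],(250,200),interpolation=3)
w2=cv2.resize(t[195:295,130:180],(100,200),interpolation=3)
o=np.zeros((600,800,3),np.uint8);o[:373,:400]=a;o[:400,400:]=b;o[400:,:250]=w;o[400:,260:360]=w2
cv2.imwrite('pics/crop1.png',o)
```

```text
(no output)
```

View pics/crop1.png

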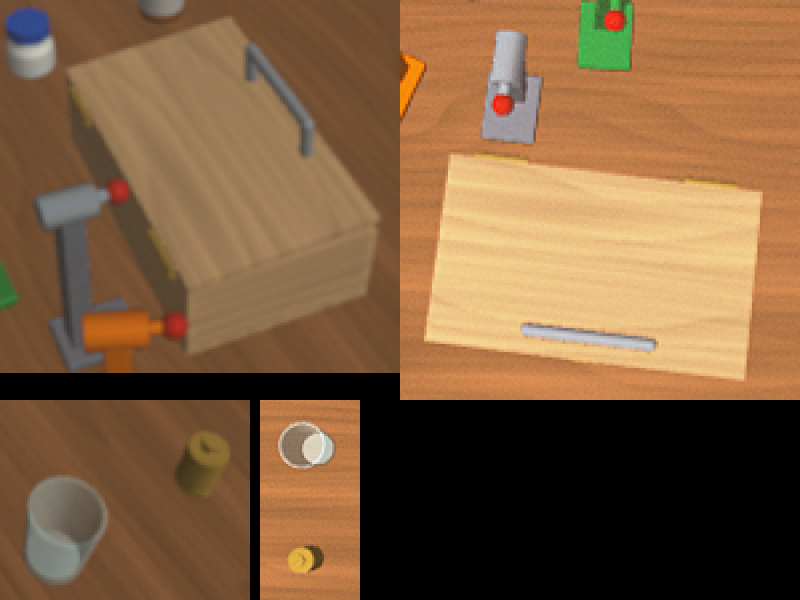

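```bash
cat > fit.py <<'E'
from h import *
import pickle
from scipy.optimize import least_squares
C=pickle.load(open('C.pkl','rb'))
ob=[('top',(0,.148,.008),(243,197.8)),('top',(0,-.148,.008),(360.4,211.6)),('top',(-.176,-.148,.008),(354.4,282.5)),('top',(-.176,.148,.008),(234.4,267.9)),
('top',(-.155,.055,.043),(271,263.7)),('top',(-.155,-.055,.043),(320.5,269)),
('scene',(0,-.148,.008),(245.5,166.6)),('scene',(-.176,-.148,.008),(307.4,146.4)),('scene',(-.176,.148,.008),(361.7,220.6)),('scene',(0,.148,.008),(290.1,245.4)),
('scene',(-.155,-.052,.045),(314,160)),('scene',(-.155,.052,.045),(335.1,188))]
def lw(p,q):
    x,y,yaw,th=p; q=R.from_euler('y',th).apply(q)+[.088,0,.085]
    return R.from_euler('z',yaw).apply(q)+[x,y,0]
f=lambda p:np.concatenate([proj(C[n],lw(p,q))-uv for n,q,uv in ob])
r=least_squares(f,[.6,0,0,.1],loss='soft_l1')
if __name__=='__main__':
    print(r.x,np.round(f(r.x).reshape(-1,2),1))
    print('hinge',lw(r.x,(0,0,0)),'handle',lw(r.x,(-.155,0,.043)))
    y=R.from_euler('z',r.x[2]);print('buf guess x at case.1',y.apply([.14,.1,.175])+[r.x[0],r.x[1],0])
    ball=tri((C['top'],(502-400)/2.667+225,103/2.667+140),(C['scene'],118/2.667+220,191/2.667+140));print('ball',ball, 'case frame',y.inv().apply(ball-[r.x[0],r.x[1],0]))
    print('weight',at(C['top'],150.5,275,.05),at(C['scene'],433.2,301.8,.05))
    rel(lw(r.x,(-.155,0,.043)),R.from_euler('z',r.x[2])*R.from_euler('y',r.x[3])*R.from_matrix(np.array([[1,0,0],[0,-1,0],[0,0,-1.]]).T))
E
python3 fit.py
```

```text
[ 0.53977221 -0.04574807 -0.10486735  0.03523163] [[ 0.6 -0.2]
 [ 0.1  0.2]
 [-0.8 -0.2]
 [-0.2 -0.2]
 [ 1.7  0.2]
 [-2.   0.5]
 [-1.3 -1.6]
 [-1.6  0.3]
 [ 0.5  0.8]
 [ 0.3  1.6]
 [ 0.9 -0.9]
 [-0.4 -2.6]]
hinge [ 0.62728877 -0.05495949  0.085     ] handle [ 0.47474226 -0.03890344  0.13343309]
buf guess x at case.1 [0.68947063 0.03904804 0.175     ]
ball [0.67811786 0.04118153 0.17377241] case frame [0.12848627 0.10093341 0.17377241]
weight [0.44321909 0.33137216 0.05      ] [0.44149193 0.32925973 0.05      ]
cm [-53.52  46.8   11.96]
deg [ 1.5 -1.6 80.5]
```

```bash
python3 -m pendant '{"linear":[[-55,47,5],[-55,47,5],[-55,47,5],[-55,47,5],[-55,47,5],[-55,47,5],[-55,47,5],[-55,47,5],[-55,47,5],[-55,47,5]],"rotation":[[0,0,80.5],[0,0,80.5],[0,0,80.5],[0,0,80.5],[0,0,80.5],[0,0,80.5],[0,0,80.5],[0,0,80.5],[0,0,80.5],[0,0,80.5]],"grip":[0.4,0.4,0.4,0.4,0.4,0.4,0.4,0.4,0.4,0.4]}'
python3 - <<'E'
from h import *
import fit
rel(fit.lw(fit.r.x,(-.155,-.015,.043)),R.from_euler('z',fit.r.x[2])*R.from_matrix(np.diag([1,-1,-1.])))
E
```

```text
time: 0.93
tool_pos: [0.3427, 0.2239, 0.2241]
tool_rot: [0.0, 1.0, 0.023, 0.0]
contact_force: [1.2, -0.6, 0.0]
gripper_width: 0.596
cm [11.77 28.34  9.07]
deg [-0.  -0.   8.6]
```

```bash
python3 -m pendant '{"linear":[[11.8,28.3,2],[11.8,28.3,2],[11.8,28.3,2],[11.8,28.3,2],[11.8,28.3,2],[11.8,28.3,2],[11.8,28.3,2],[11.8,28.3,2],[11.8,28.3,2],[11.8,28.3,2]],"rotation":[[0,0,8.6],[0,0,8.6],[0,0,8.6],[0,0,8.6],[0,0,8.6],[0,0,8.6],[0,0,8.6],[0,0,8.6],[0,0,8.6],[0,0,8.6]],"grip":[0.4,0.4,0.4,0.4,0.4,0.4,0.4,0.4,0.4,0.4]}'
python3 - <<'E'
from h import *
import fit,pickle
T=R.from_euler('z',fit.r.x[2])*R.from_matrix(np.diag([1,-1,-1.]))
rel(fit.lw(fit.r.x,(-.155,-.015,.043)),T)
c,im=snap('wrist','w1.png')
im=im[:,:,::-1].copy()
pickle.dump(c,open('cw.pkl','wb'))
for y in(-.055,0,.055):
    u=proj(c,fit.lw(fit.r.x,(-.155,y,.043))); print(u); cv2.drawMarker(im,tuple(int(round(k)) for k in u),(0,0,255),0,12,1)
cv2.imwrite('pics/w1m.png',im)
E
```

```text
time: 1.77
tool_pos: [0.4745, -0.0512, 0.2039]
tool_rot: [-0.0, 0.999, -0.051, -0.001]
contact_force: [0.4, 0.6, 0.4]
gripper_width: 0.598
cm [-0.1   0.28  7.05]
deg [-0.   0.1  0.2]
[279.4651228 291.3775719]
[279.6332405  215.53836049]
[279.82356708 127.69159852]
```

View pics/w1m.png

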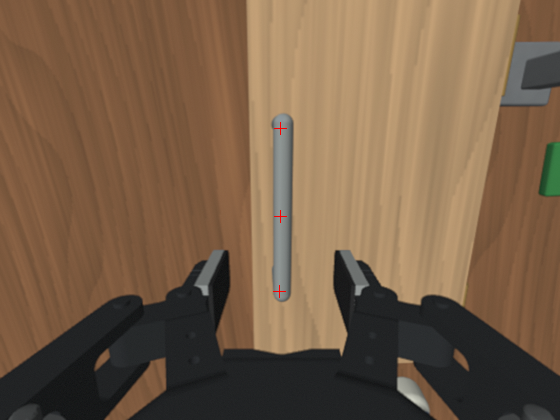

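Wrist view: bar axis at u≈283 against 279.7 predicted, so about 2 mm towards +x. The bar also looks slightly longer than modelled. I'll refit with the wrist lid edges included.

Run:
```python
from h import *
import fit,pickle,cv2
c=pickle.load(open('cw.pkl','rb'));print(c['fx'],c['k1'])
g=cv2.imread('pics/w1.png').astype(int)
for v in(60,150,200,250):
    row=g[v].sum(1); d=np.abs(row[2:]-row[:-2]); print(v,[(i+1,d[i]) for i in range(len(d)) if d[i]>90])
col=g[:,282].sum(1);d=np.abs(col[2:]-col[:-2]);print('col',[(i+1,d[i]) for i in range(320) if d[i]>80])
for th in(0,.035,.07,.1,.15):
    p=fit.r.x.copy();p[3]=th
    P=lambda q:np.round(proj(c,fit.lw(p,q)),1)
    print(th,P((-.176,-.015,.008)),P((0,-.015,.008)),'bar',P((-.155,-.055,.043)),P((-.155,.055,.043)),'dist',)
```

```text
307.93590923289815 0.018420121216084412
60 [(247, np.int64(117)), (248, np.int64(110)), (509, np.int64(99))]
150 [(249, np.int64(125)), (250, np.int64(111)), (292, np.int64(123)), (293, np.int64(174)), (490, np.int64(109)), (491, np.int64(121)), (545, np.int64(107))]
200 [(250, np.int64(103)), (251, np.int64(95)), (292, np.int64(175)), (293, np.int64(107)), (481, np.int64(113))]
250 [(223, np.int64(101)), (224, np.int64(116)), (228, np.int64(112)), (252, np.int64(99)), (291, np.int64(148)), (292, np.int64(99)), (334, np.int64(151)), (335, np.int64(188)), (471, np.int64(93)), (472, np.int64(154))]
col [(301, np.int64(84)), (302, np.int64(117))]
0 [251.3 219.2] [476.  220.1] bar [277.3 287.4] [277.3 127.6] dist
0.035 [251.  221.5] [476.4 220.1] bar [279.4 291.4] [279.8 127.7] dist
0.07 [251. 224.] [476.7 220.1] bar [282.  295.5] [282.8 127.8] dist
0.1 [251.3 226.2] [477.  220.1] bar [284.6 299.1] [285.8 127.9] dist
0.15 [252.2 230.1] [477.5 220.1] bar [289.5 305.4] [291.6 128. ] dist
```

```bash
sed -i '/^if __name__/i p=r.x.copy();p[3]=.072;T=R.from_euler("z",p[2])*R.from_matrix(np.diag([1,-1,-1.]))' fit.py
python3 - <<'E'
from fit import *
print(lw(p,(-.155,-.015,.043)))
rel(lw(p,(-.155,-.015,.043))+[0,0,.003],T)
E
```

```text
[ 0.47504586 -0.05401825  0.13903895]
cm [0.11 0.36 6.2 ]
deg [-0.   0.1  0.3]
```

```bash
python3 -m pendant '{"linear":[[0.1,0.3,3],[0.1,0.3,4.5],[0.1,0.3,5.5],[0.1,0.3,6.1],[0.1,0.3,6.1],[0.1,0.3,6.1],[0.1,0.3,6.1],[0.1,0.3,6.1],[0.1,0.3,6.1],[0.1,0.3,6.1]],"rotation":[[0,0,0.3],[0,0,0.3],[0,0,0.3],[0,0,0.3],[0,0,0.3],[0,0,0.3],[0,0,0.3],[0,0,0.3],[0,0,0.3],[0,0,0.3]],"grip":[0.4,0.4,0.5,0.6,0.7,0.75,0.8,0.8,0.8,0.8]}'
```

```text
time: 2.65
tool_pos: [0.476, -0.054, 0.1443]
tool_rot: [0.0, 0.999, -0.052, 0.001]
contact_force: [0.3, 0.1, 0.1]
gripper_width: 0.202
```

```bash
python3 -m pendant '{"linear":[[0,0,0],[0,0,0],[0,0,0],[0,0,0],[0,0,0],[0,0,0],[0,0,0],[0,0,0],[0,0,0],[0,0,0]],"rotation":[[0,0,0],[0,0,0],[0,0,0],[0,0,0],[0,0,0],[0,0,0],[0,0,0],[0,0,0],[0,0,0],[0,0,0]],"grip":[0.82,0.84,0.86,0.88,0.9,0.9,0.9,0.9,0.9,0.9]}'
python3 - <<'E'
from fit import *
# arc waypoints relative to the present, tool axes cm (x=+case x, z=down)
b=lambda t:np.array([-.155*np.cos(t)+.043*np.sin(t),.155*np.sin(t)+.043*np.cos(t)])
for d in range(0,100,6):
    t=.072+np.radians(d);q=(b(t)-b(.072))*100;print(d,round(t,3),np.round([q[0],0,-q[1]],2))
E
```

```text
time: 3.48
tool_pos: [0.4747, -0.0538, 0.1434]
tool_rot: [-0.0, 0.999, -0.052, -0.001]
contact_force: [-6.1, -0.6, 4.3]
gripper_width: 0.115
0 0.072 [ 0.  0. -0.]
6 0.177 [ 0.65  0.   -1.55]
12 0.281 [ 1.45  0.   -3.03]
18 0.386 [ 2.41  0.   -4.42]
24 0.491 [ 3.51  0.   -5.7 ]
30 0.596 [ 4.73  0.   -6.85]
36 0.7 [ 6.07  0.   -7.87]
42 0.805 [ 7.51  0.   -8.75]
48 0.91 [ 9.03  0.   -9.47]
54 1.014 [ 10.62   0.   -10.03]
60 1.119 [ 12.26   0.   -10.42]
66 1.224 [ 13.92   0.   -10.63]
72 1.329 [ 15.61   0.   -10.67]
78 1.433 [ 17.29   0.   -10.54]
84 1.538 [ 18.94   0.   -10.23]
90 1.643 [20.55  0.   -9.75]
96 1.748 [22.11  0.   -9.1 ]
```

```bash
python3 -m pendant '{"linear":[[0.3,0,-0.8],[0.65,0,-1.55],[1.05,0,-2.3],[1.45,0,-3.03],[1.9,0,-3.7],[2.4,0,-4.4],[2.95,0,-5.1],[3.5,0,-5.7],[3.5,0,-5.7],[3.5,0,-5.7]],"rotation":[[0,0,0],[0,0,0],[0,0,0],[0,0,0],[0,0,0],[0,0,0],[0,0,0],[0,0,0],[0,0,0],[0,0,0]],"grip":[0.9,0.9,0.9,0.9,0.9,0.9,0.9,0.9,0.9,0.9]}'
```

```text
time: 4.32
tool_pos: [0.5088, -0.0575, 0.2023]
tool_rot: [0.0, 0.999, -0.052, -0.003]
contact_force: [-13.3, -0.1, 8.9]
gripper_width: 0.114
```

```bash
python3 -m pendant '{"linear":[[0.45,0,-0.75],[1.1,0,-1.3],[1.8,0,-1.8],[2.5,0,-2.3],[3.2,0,-2.75],[3.9,0,-3.2],[4.6,0,-3.55],[5.4,0,-3.9],[5.4,0,-3.9],[5.4,0,-3.9]],"rotation":[[0,0,0],[0,0,0],[0,0,0],[0,0,0],[0,0,0],[0,0,0],[0,0,0],[0,0,0],[0,0,0],[0,0,0]],"grip":[0.9,0.9,0.9,0.9,0.9,0.9,0.9,0.9,0.9,0.9]}'
```

```text
time: 5.15
tool_pos: [0.5653, -0.0636, 0.2441]
tool_rot: [0.001, 0.999, -0.052, 0.001]
contact_force: [-6.8, -0.1, 10.6]
gripper_width: 0.117
```

```bash
python3 -m pendant '{"linear":[[0.8,0,-0.4],[1.6,0,-0.7],[2.4,0,-0.95],[3.25,0,-1.1],[4.1,0,-1.2],[4.9,0,-1.3],[5.7,0,-1.35],[6.5,0,-1.35],[6.5,0,-1.35],[6.5,0,-1.35]],"rotation":[[0,0,0],[0,0,0],[0,0,0],[0,0,0],[0,0,0],[0,0,0],[0,0,0],[0,0,0],[0,0,0],[0,0,0]],"grip":[0.9,0.9,0.9,0.9,0.9,0.9,0.9,0.9,0.9,0.9]}'
```

```text
time: 5.98
tool_pos: [0.631, -0.0705, 0.2567]
tool_rot: [0.001, 0.999, -0.052, 0.003]
contact_force: [-0.9, -1.1, 4.7]
gripper_width: 0.113
```

```bash
python3 -m pendant '{"linear":[[0,0,0],[0,0,0],[0,0,0],[0.8,0,0.05],[1.6,0,0.1],[2.4,0,0.3],[3.2,0,0.5],[4,0,0.7],[4.5,0,0.8],[4.5,0,0.8]],"rotation":[[0,0,0],[0,0,0],[0,0,0],[0,0,0],[0,0,0],[0,0,0],[0,0,0],[0,0,0],[0,0,0],[0,0,0]],"grip":[0.78,0.78,0.78,0.78,0.78,0.78,0.78,0.78,0.78,0.78]}'
python3 - <<'E'
from h import *
c,im=snap('scene','s2.png')
im=im[90:280,200:400,::-1]; cv2.imwrite('pics/s2c.png',cv2.resize(im,(630,600),interpolation=2))
E
```

```text
time: 6.82
tool_pos: [0.6746, -0.0748, 0.244]
tool_rot: [-0.0, 0.999, -0.052, 0.0]
contact_force: [-0.6, 0.0, 0.2]
gripper_width: 0.223
```

View pics/s2c.png

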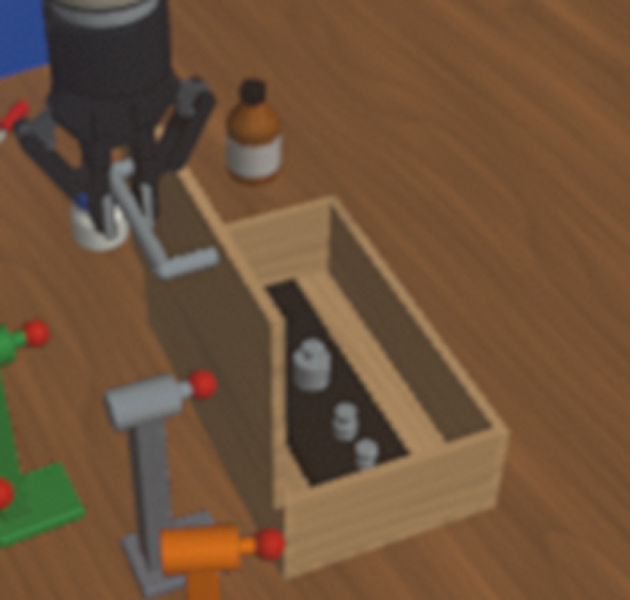

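Lid is about upright, bar straddled, bystanders in place, and the grey buffer's ball is at crop (203,384), ahead of the lid. Creeping on with force readings.

```bash
python3 -m pendant '{"linear":[[0.3,0,0],[0.6,0,0.1],[0.9,0,0.2],[1.2,0,0.3],[1.5,0,0.4],[1.6,0,0.5],[1.7,0,0.55],[1.8,0,0.6],[1.9,0,0.6],[2.0,0,0.6]],"rotation":[[0,0,0],[0,0,0],[0,0,0],[0,0,0],[0,0,0],[0,0,0],[0,0,0],[0,0,0],[0,0,0],[0,0,0]],"grip":[0.78,0.78,0.78,0.78,0.78,0.78,0.78,0.78,0.78,0.78]}'
```

```text
time: 7.7
tool_pos: [0.6931, -0.0767, 0.2386]
tool_rot: [-0.0, 0.999, -0.052, -0.001]
contact_force: [-3.9, 0.4, -3.1]
gripper_width: 0.22
```

```bash
python3 -m pendant '{"linear":[[0.1,0,0],[0.2,0,0.1],[0.3,0,0.1],[0.35,0,0.2],[0.4,0,0.2],[0.45,0,0.2],[0.5,0,0.2],[0.55,0,0.2],[0.6,0,0.2],[0.65,0,0.2]],"rotation":[[0,0,0],[0,0,0],[0,0,0],[0,0,0],[0,0,0],[0,0,0],[0,0,0],[0,0,0],[0,0,0],[0,0,0]],"grip":[0.78,0.78,0.78,0.78,0.78,0.78,0.78,0.78,0.78,0.78]}'
```

```text
time: 8.53
tool_pos: [0.6997, -0.0772, 0.2367]
tool_rot: [-0.0, 0.999, -0.052, -0.0]
contact_force: [-4.3, 0.1, -4.8]
gripper_width: 0.221
```

```bash
python3 -m pendant '{"linear":[[0.05,0,0.05],[0.1,0,0.1],[0.15,0,0.15],[0.2,0,0.2],[0.25,0,0.25],[0.3,0,0.3],[0.35,0,0.3],[0.4,0,0.35],[0.4,0,0.35],[0.4,0,0.35]],"rotation":[[0,0,0],[0,0,0],[0,0,0],[0,0,0],[0,0,0],[0,0,0],[0,0,0],[0,0,0],[0,0,0],[0,0,0]],"grip":[0.78,0.78,0.78,0.78,0.78,0.78,0.78,0.78,0.78,0.78]}'
```

```text
time: 9.37
tool_pos: [0.7045, -0.0778, 0.2343]
tool_rot: [0.0, 0.999, -0.052, 0.001]
contact_force: [-0.8, 0.5, 0.3]
gripper_width: 0.222
```

```bash
python3 -m pendant '{"linear":[[0.05,0,0.05],[0.1,0,0.1],[0.15,0,0.15],[0.2,0,0.2],[0.2,0,0.2],[0.25,0,0.2],[0.3,0,0.2],[0.3,0,0.2],[0.3,0,0.2],[0.3,0,0.2]],"rotation":[[0,0,0],[0,0,0],[0,0,0],[0,0,0],[0,0,0],[0,0,0],[0,0,0],[0,0,0],[0,0,0],[0,0,0]],"grip":[0.78,0.78,0.78,0.78,0.78,0.78,0.78,0.78,0.78,0.78]}'
```

```text
time: 10.2
tool_pos: [0.7072, -0.0781, 0.2332]
tool_rot: [0.0, 0.999, -0.052, 0.001]
contact_force: [-3.0, 0.7, 6.2]
gripper_width: 0.222
```

```bash
python3 -m pendant '{"linear":[[0.05,0,-0.05],[0.1,0,-0.05],[0.15,0,-0.05],[0.2,0,-0.05],[0.2,0,-0.05],[0.25,0,0],[0.3,0,0],[0.3,0,0],[0.3,0,0],[0.3,0,0]],"rotation":[[0,0,0],[0,0,0],[0,0,0],[0,0,0],[0,0,0],[0,0,0],[0,0,0],[0,0,0],[0,0,0],[0,0,0]],"grip":[0.78,0.78,0.78,0.78,0.78,0.78,0.78,0.78,0.78,0.78]}'
python3 - <<'E'
from h import *
c,im=snap('scene','s3.png')
im=im[100:280,200:350,::-1]; cv2.imwrite('pics/s3c.png',cv2.resize(im,(500,600),interpolation=2))
E
```

```text
time: 11.03
tool_pos: [0.7092, -0.0783, 0.2323]
tool_rot: [-0.0, 0.999, -0.052, -0.001]
contact_force: [-5.6, 1.6, 5.8]
gripper_width: 0.22
```

View pics/s3c.png

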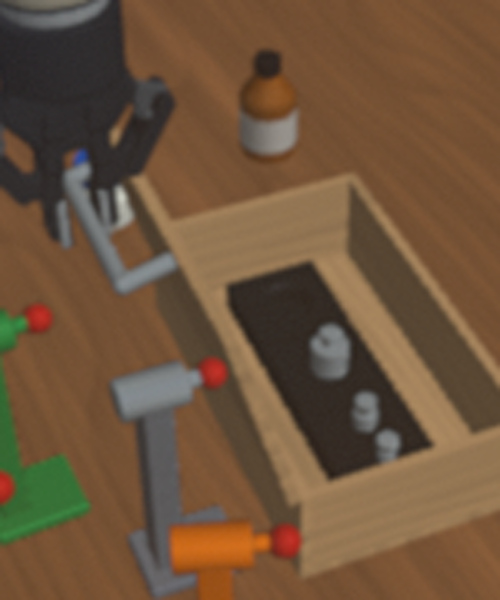

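Lid is leaning over near the ball at crop (213,373), and the empty pocket shows in the far block at crop (285,285). I'll track the ball's sub-pixel centroid to measure how far the buffer is pushed.

```bash
cat > ball.py <<'E'
from h import *
import fit,sys,time
def cen(im,n):
    c=fit.C[n]; b=np.array([.6781,.0412,.1738]);u0,v0=[int(round(k)) for k in proj(c,b)]
    w=im[v0-9:v0+10,u0-9:u0+10].astype(float); m=w[...,0]-(w[...,1]+w[...,2])/2; m=np.clip(m-60,0,None)
    g=np.mgrid[v0-9:v0+10,u0-9:u0+10]; return np.array([(g[1]*m).sum(),(g[0]*m).sum()])/m.sum(), (m>0).sum()
ax=R.from_euler('z',fit.p[2]).apply([1,0,0])
for n in('scene','top'):
    r0,a0=cen(cv2.imread(f'pics/{n}0.png')[...,::-1],n)
    b=np.array([.6781,.0412,.1738]);J=(proj(fit.C[n],b+ax*.005)-proj(fit.C[n],b))/5
    r=manip.grab_frame(n) if len(sys.argv)<2 else cv2.imread(sys.argv[1])[...,::-1]
    q,a=cen(r,n);d=q-r0;print(n,'px',np.round(d,2),'mm/along',round(d@J/(J@J),2),'resid',np.round(d-J*(d@J)/(J@J),2),'area',a0,a,'px/mm',np.round(J,2))
    if len(sys.argv)>1:break
E
python3 ball.py pics/s2.png; python3 ball.py pics/s3.png; python3 ball.py
```

```text
scene px [ 0.01 -0.01] mm/along -0.03 resid [-0. -0.] area 62 63 px/mm [-0.45  0.14]
scene px [-0.54  0.13] mm/along 1.16 resid [-0.01 -0.03] area 62 61 px/mm [-0.45  0.14]
scene px [-0.54  0.13] mm/along 1.17 resid [-0.01 -0.03] area 62 60 px/mm [-0.45  0.14]
top px [ 3.03 -7.27] mm/along 17.88 resid [2.08 0.26] area 106 75 px/mm [ 0.05 -0.42]
```

Scene camera tracking works: the buffer is pushed 1.2 mm (the top view is occluded). I'll push a bit more.

```bash
python3 -m pendant '{"linear":[[0.05,0,0],[0.1,0,0],[0.15,0,0],[0.2,0,0],[0.25,0,0],[0.3,0,0.05],[0.35,0,0.05],[0.35,0,0.05],[0.35,0,0.05],[0.35,0,0.05]],"rotation":[[0,0,0],[0,0,0],[0,0,0],[0,0,0],[0,0,0],[0,0,0],[0,0,0],[0,0,0],[0,0,0],[0,0,0]],"grip":[0.78,0.78,0.78,0.78,0.78,0.78,0.78,0.78,0.78,0.78]}'; python3 ball.py | head -1
```

```text
time: 12.02
tool_pos: [0.7113, -0.0785, 0.2312]
tool_rot: [-0.0, 0.999, -0.052, -0.003]
contact_force: [-9.5, 2.6, 6.8]
gripper_width: 0.221
scene px [-1.08  0.33] mm/along 2.37 resid [0. 0.] area 62 63 px/mm [-0.45  0.14]
```

```bash
python3 -m pendant '{"linear":[[0.05,0,0],[0.1,0,0],[0.15,0,0],[0.2,0,0],[0.25,0,0],[0.3,0,0.05],[0.3,0,0.05],[0.3,0,0.05],[0.3,0,0.05],[0.3,0,0.05]],"rotation":[[0,0,0],[0,0,0],[0,0,0],[0,0,0],[0,0,0],[0,0,0],[0,0,0],[0,0,0],[0,0,0],[0,0,0]],"grip":[0.78,0.78,0.78,0.78,0.78,0.78,0.78,0.78,0.78,0.78]}'; python3 ball.py | head -1
```

```text
time: 12.95
tool_pos: [0.7132, -0.0788, 0.2304]
tool_rot: [-0.0, 0.999, -0.052, -0.005]
contact_force: [-12.0, 1.4, 8.7]
gripper_width: 0.219
scene px [-1.66  0.55] mm/along 3.67 resid [0.01 0.04] area 62 60 px/mm [-0.45  0.14]
```

```bash
python3 -m pendant '{"linear":[[-0.1,0,-0.1],[-0.2,0,-0.2],[-0.3,0,-0.2],[-0.4,0,-0.2],[-0.5,0,-0.2],[-0.6,0,-0.2],[-0.6,0,-0.2],[-0.6,0,-0.2],[-0.6,0,-0.2],[-0.6,0,-0.2]],"rotation":[[0,0,0],[0,0,0],[0,0,0],[0,0,0],[0,0,0],[0,0,0],[0,0,0],[0,0,0],[0,0,0],[0,0,0]],"grip":[0.78,0.78,0.78,0.78,0.78,0.78,0.78,0.78,0.78,0.78]}'; python3 ball.py | head -1
```

```text
time: 13.88
tool_pos: [0.7099, -0.0784, 0.2321]
tool_rot: [-0.0, 0.999, -0.052, -0.001]
contact_force: [-4.8, 1.6, 0.9]
gripper_width: 0.224
scene px [-0.72  0.18] mm/along 1.55 resid [-0.01 -0.03] area 62 62 px/mm [-0.45  0.14]
```

```bash
python3 -m pendant '{"linear":[[-0.1,0,0],[-0.1,0,0],[-0.1,0,0],[-0.1,0,0],[-0.1,0,0],[-0.1,0,0],[-0.1,0,0],[-0.1,0,0],[-0.1,0,0],[-0.1,0,0]],"rotation":[[0,0,0],[0,0,0],[0,0,0],[0,0,0],[0,0,0],[0,0,0],[0,0,0],[0,0,0],[0,0,0],[0,0,0]],"grip":[0.78,0.78,0.78,0.78,0.78,0.78,0.78,0.78,0.78,0.78]}'; python3 ball.py | head -1;  python3 - <<'E'
from h import *
c,im=snap('wrist','w2.png'); c2,i2=snap('scene','s4.png')
o=np.hstack([im[:,:,::-1],cv2.resize(i2[110:240,220:290,::-1],(226,420),interpolation=2)]);cv2.imwrite('pics/w2m.png',o)
E
```

```text
time: 14.82
tool_pos: [0.7093, -0.0783, 0.2324]
tool_rot: [-0.0, 0.999, -0.052, -0.0]
contact_force: [-3.5, 1.4, -0.6]
gripper_width: 0.224
scene px [-0.57  0.14] mm/along 1.22 resid [-0.01 -0.03] area 62 61 px/mm [-0.45  0.14]
```

View pics/w2m.png

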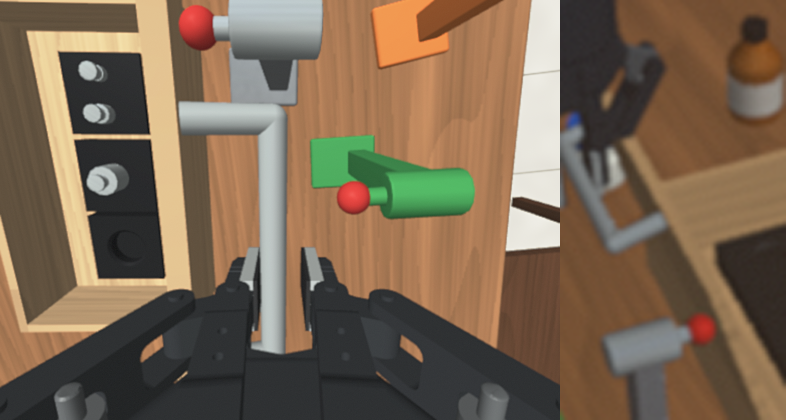

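Wrist view: the bar (272,250) rests on the case-side finger, and the other finger is clear. The empty pocket is at (127,246). The lid followed the tool back, so the finger linkage is probably rubbing the lid's top edge. I'll tilt the tool parallel to the leaning lid, press again, then release.

```bash
python3 -m pendant '{"linear":[[0,0,0],[0.05,0,0],[0.05,0,0],[0.1,0,0],[0.1,0,0],[0.1,0,0],[0.1,0,0],[0.1,0,0],[0.1,0,0],[0.1,0,0]],"rotation":[[0,-2,0],[0,-4,0],[0,-6,0],[0,-8,0],[0,-10,0],[0,-12,0],[0,-13,0],[0,-13,0],[0,-13,0],[0,-13,0]],"grip":[0.78,0.78,0.78,0.78,0.78,0.78,0.78,0.78,0.78,0.78]}'; python3 ball.py | head -1
```

```text
time: 15.85
tool_pos: [0.7108, -0.0786, 0.233]
tool_rot: [-0.006, 0.992, -0.052, -0.112]
contact_force: [-2.6, -0.3, 0.0]
gripper_width: 0.22
scene px [-0.55  0.13] mm/along 1.19 resid [-0.01 -0.03] area 62 62 px/mm [-0.45  0.14]
```

```bash
python3 -m pendant '{"linear":[[0.1,0,0],[0.2,0,0],[0.25,0,0],[0.3,0,0],[0.35,0,0],[0.4,0,0],[0.45,0,0],[0.5,0,0],[0.5,0,0],[0.5,0,0]],"rotation":[[0,0,0],[0,0,0],[0,0,0],[0,0,0],[0,0,0],[0,0,0],[0,0,0],[0,0,0],[0,0,0],[0,0,0]],"grip":[0.78,0.78,0.78,0.78,0.78,0.78,0.78,0.78,0.78,0.78]}'; python3 ball.py | head -1
```

```text
time: 16.78
tool_pos: [0.7141, -0.079, 0.2319]
tool_rot: [-0.006, 0.992, -0.052, -0.115]
contact_force: [-7.7, 0.7, 1.0]
gripper_width: 0.223
scene px [-1.42  0.47] mm/along 3.15 resid [0.01 0.03] area 62 65 px/mm [-0.45  0.14]
```

Pushing on slightly to about 4.5 mm.

```bash
python3 -m pendant '{"linear":[[0.05,0,0],[0.1,0,0],[0.15,0,0],[0.2,0,0],[0.25,0,0],[0.3,0,0],[0.3,0,0],[0.3,0,0],[0.3,0,0],[0.3,0,0]],"rotation":[[0,0,0],[0,0,0],[0,0,0],[0,0,0],[0,0,0],[0,0,0],[0,0,0],[0,0,0],[0,0,0],[0,0,0]],"grip":[0.78,0.78,0.78,0.78,0.78,0.78,0.78,0.78,0.78,0.78]}'; python3 ball.py | head -1
python3 -m pendant '{"linear":[[-0.05,0,0],[-0.1,0,0],[-0.15,0,0],[-0.2,0,0],[-0.25,0,0],[-0.3,0,0],[-0.35,0,0],[-0.4,0,0],[-0.4,0,0],[-0.4,0,0]],"rotation":[[0,0,0],[0,0,0],[0,0,0],[0,0,0],[0,0,0],[0,0,0],[0,0,0],[0,0,0],[0,0,0],[0,0,0]],"grip":[0.78,0.78,0.78,0.78,0.78,0.78,0.78,0.78,0.78,0.78]}'; python3 ball.py | head -1
```

```text
time: 17.72
tool_pos: [0.7164, -0.0792, 0.2307]
tool_rot: [-0.006, 0.992, -0.052, -0.116]
contact_force: [-9.4, 0.4, 0.5]
gripper_width: 0.218
scene px [-2.12  0.7 ] mm/along 4.7 resid [0.02 0.05] area 62 62 px/mm [-0.45  0.14]
time: 18.65
tool_pos: [0.7147, -0.0789, 0.2324]
tool_rot: [-0.006, 0.992, -0.052, -0.112]
contact_force: [0.3, 0.2, 0.1]
gripper_width: 0.216
scene px [-1.66  0.56] mm/along 3.69 resid [0.01 0.05] area 62 59 px/mm [-0.45  0.14]
```

Free, with zero force and the buffer still in by about 3 mm. I'll withdraw along the tool axis.

```bash
python3 -m pendant '{"linear":[[-0.15,0,0],[-0.15,0,-0.3],[-0.15,0,-0.8],[-0.15,0,-1.5],[-0.15,0,-2.3],[-0.15,0,-3.3],[-0.15,0,-4.5],[-0.15,0,-6],[-0.15,0,-7.5],[-0.15,0,-9]],"rotation":[[0,0,0],[0,0,0],[0,0,0],[0,0,0],[0,0,0],[0,0,0],[0,0,0],[0,0,0],[0,0,0],[0,0,0]],"grip":[0.78,0.78,0.78,0.78,0.78,0.78,0.78,0.78,0.78,0.78]}'; python3 ball.py
python3 - <<'E'
from fit import *
W=(at(C['top'],150.5,275,.05)+at(C['scene'],433.2,301.8,.05))/2
print(W);P,Q=pose();print(P)
z=Q.as_matrix()[:,2];print('toolz',z)
rel([W[0],W[1],.30],T)
pk=lw(p,(0,0,0));y=R.from_euler('z',p[2]);print('pocket',y.apply([0,-.08,.018])+[p[0],p[1],0])
E
```

```text
time: 19.58
tool_pos: [0.7333, -0.0809, 0.3218]
tool_rot: [-0.006, 0.992, -0.052, -0.112]
contact_force: [0.5, -0.2, -1.6]
gripper_width: 0.219
scene px [-1.58  0.55] mm/along 3.51 resid [0.02 0.07] area 62 60 px/mm [-0.45  0.14]
top px [ 3.76 -8.01] mm/along 19.81 resid [2.7  0.34] area 106 45 px/mm [ 0.05 -0.42]
[0.44235551 0.33031594 0.05      ]
[ 0.73443055 -0.08111374  0.3247614 ]
toolz [-0.21663561  0.02195247 -0.97600569]
cm [-32.   -37.88   9.65]
deg [ 0.  12.6  0. ]
pocket [ 0.53139819 -0.12530858  0.018     ]
```

```bash
python3 -m pendant '{"linear":[[-32,-37.9,9.6],[-32,-37.9,9.6],[-32,-37.9,9.6],[-32,-37.9,9.6],[-32,-37.9,9.6],[-32,-37.9,9.6],[-32,-37.9,9.6],[-32,-37.9,9.6],[-32,-37.9,9.6],[-32,-37.9,9.6]],"rotation":[[0,12.6,0],[0,12.6,0],[0,12.6,0],[0,12.6,0],[0,12.6,0],[0,12.6,0],[0,12.6,0],[0,12.6,0],[0,12.6,0],[0,12.6,0]],"grip":[0.3,0.3,0.3,0.3,0.3,0.3,0.3,0.3,0.3,0.3]}'
python3 - <<'E'
from fit import *
rel([.4424,.3303,.20],T)
E
```

```text
time: 20.52
tool_pos: [0.4903, 0.2599, 0.3017]
tool_rot: [-0.0, 0.999, -0.052, -0.003]
contact_force: [0.5, 0.9, -0.2]
gripper_width: 0.699
cm [-5.43 -6.5  10.21]
deg [-0.   0.4  0. ]
```

```bash
python3 -m pendant '{"linear":[[-5.4,-6.5,4],[-5.4,-6.5,8],[-5.4,-6.5,10.2],[-5.4,-6.5,10.2],[-5.4,-6.5,10.2],[-5.4,-6.5,10.2],[-5.4,-6.5,10.2],[-5.4,-6.5,10.2],[-5.4,-6.5,10.2],[-5.4,-6.5,10.2]],"rotation":[[0,0.4,0],[0,0.4,0],[0,0.4,0],[0,0.4,0],[0,0.4,0],[0,0.4,0],[0,0.4,0],[0,0.4,0],[0,0.4,0],[0,0.4,0]],"grip":[0.3,0.3,0.3,0.3,0.3,0.3,0.3,0.3,0.3,0.3]}'; python3 ball.py
python3 - <<'E'
from fit import *
import pickle
c,im=snap('wrist','w3.png');pickle.dump(c,open('cw3.pkl','wb'))
rel([.4424,.3303,.043],T)
im=im[:,:,::-1].copy();u=proj(c,[.4424,.3303,.062]);print(u);cv2.drawMarker(im,tuple(int(round(k)) for k in u),(0,0,255),0,12,1);cv2.imwrite('pics/w3m.png',im)
E
```

```text
time: 21.35
tool_pos: [0.4456, 0.3288, 0.2021]
tool_rot: [-0.001, 0.999, -0.053, 0.001]
contact_force: [-0.2, 0.4, 0.5]
gripper_width: 0.701
scene px [-1.57  0.55] mm/along 3.5 resid [0.02 0.07] area 62 60 px/mm [-0.45  0.14]
top px [ 3.84 -7.99] mm/along 19.81 resid [2.78 0.35] area 106 44 px/mm [ 0.05 -0.42]
cm [-0.26 -0.11 15.79]
deg [-0. -0. -0.]
[277.78186182 205.43552344]
```

View pics/w3m.png

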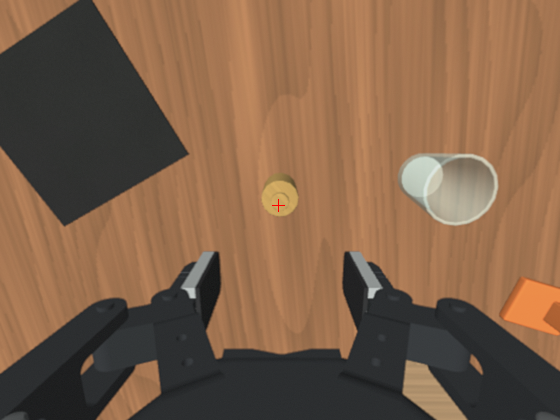

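Weight knob at about (281,200), top disk (280,198), beaker at (440,188). I'll refine from this view.

Run:
```python
from fit import *
import pickle
c=pickle.load(open('cw3.pkl','rb'))
im=cv2.imread('pics/w3.png')
hsv=cv2.cvtColor(im,cv2.COLOR_BGR2HSV)[165:230,250:310]
m=((hsv[...,0]>18)&(hsv[...,0]<30)&(hsv[...,1]>120)).astype(np.uint8)
print(m.sum());v,u=np.nonzero(m);print(np.percentile(u,[2,98])+250,np.percentile(v,[2,98])+165)
print(at(c,281,200,.062),at(c,280,198,.05))
b=at(c,280.3,198.7,.054);rel([b[0],b[1],.043],T)
# refine from top camera: ray check
print(proj(C['top'],[b[0],b[1],.05]),proj(C['scene'],[b[0],b[1],.05]))
```

```text
1186
[264. 295.] [175. 213.]
[0.44571158 0.33485902 0.062     ] [0.44470497 0.33393598 0.05      ]
cm [-0.04 -0.53 15.79]
deg [-0. -0. -0.]
[149.43836805 274.27806934] [433.57345212 304.35545879]
```

```bash
python3 -m pendant '{"linear":[[0,-0.4,4],[0,-0.4,8],[0,-0.4,11],[0,-0.4,13.5],[0,-0.4,15],[0,-0.4,15.8],[0,-0.4,15.8],[0,-0.4,15.8],[0,-0.4,15.8],[0,-0.4,15.8]],"rotation":[[0,0,0],[0,0,0],[0,0,0],[0,0,0],[0,0,0],[0,0,0],[0,0,0],[0,0,0],[0,0,0],[0,0,0]],"grip":[0.3,0.3,0.3,0.3,0.3,0.3,0.3,0.3,0.4,0.5]}'
python3 -m pendant '{"linear":[[0,0,0],[0,0,0],[0,0,0],[0,0,0],[0,0,0],[0,0,0],[0,0,0],[0,0,0],[0,0,0],[0,0,0]],"rotation":[[0,0,0],[0,0,0],[0,0,0],[0,0,0],[0,0,0],[0,0,0],[0,0,0],[0,0,0],[0,0,0],[0,0,0]],"grip":[0.52,0.54,0.56,0.58,0.6,0.62,0.64,0.66,0.68,0.7]}'
```

```text
time: 22.33
tool_pos: [0.446, 0.3337, 0.0443]
tool_rot: [-0.001, 0.999, -0.052, 0.001]
contact_force: [0.1, 0.1, 1.0]
gripper_width: 0.502
time: 23.17
tool_pos: [0.4443, 0.3332, 0.0427]
tool_rot: [0.0, 0.999, -0.052, -0.001]
contact_force: [-4.2, 0.9, 5.7]
gripper_width: 0.378
```

```bash
python3 -m pendant '{"linear":[[0,0,-2],[0,0,-5],[0,0,-9],[0,0,-13],[0,0,-16],[0,0,-16],[0,0,-16],[0,0,-16],[0,0,-16],[0,0,-16]],"rotation":[[0,0,0],[0,0,0],[0,0,0],[0,0,0],[0,0,0],[0,0,0],[0,0,0],[0,0,0],[0,0,0],[0,0,0]],"grip":[0.7,0.7,0.7,0.7,0.7,0.7,0.7,0.7,0.7,0.7]}'
python3 - <<'E'
from fit import *
y=R.from_euler('z',p[2]);k=y.apply([0,-.14,0])+[p[0],p[1],.20];print(k);rel(k,T)
E
```

```text
time: 24.0
tool_pos: [0.4432, 0.3321, 0.1987]
tool_rot: [0.002, 0.999, -0.052, -0.002]
contact_force: [0.5, 0.5, -5.3]
gripper_width: 0.38
[ 0.52511767 -0.18497897  0.2       ]
cm [ 1.353e+01  5.057e+01 -2.000e-02]
deg [0.2 0.3 0. ]
```

```bash
python3 -m pendant '{"linear":[[13.5,50.5,0],[13.5,50.5,0],[13.5,50.5,0],[13.5,50.5,0],[13.5,50.5,0],[13.5,50.5,0],[13.5,50.5,0],[13.5,50.5,0],[13.5,50.5,0],[13.5,50.5,0]],"rotation":[[0,0,0],[0,0,0],[0,0,0],[0,0,0],[0,0,0],[0,0,0],[0,0,0],[0,0,0],[0,0,0],[0,0,0]],"grip":[0.7,0.7,0.7,0.7,0.7,0.7,0.7,0.7,0.7,0.7]}'
python3 - <<'E'
from fit import *
y=R.from_euler('z',p[2]);k=y.apply([0,-.14,0])+[p[0],p[1],.20];rel(k,T)
E
```

```text
time: 24.83
tool_pos: [0.5089, -0.0804, 0.2005]
tool_rot: [-0.0, 0.999, -0.052, -0.001]
contact_force: [0.3, 0.2, -3.9]
gripper_width: 0.375
cm [ 2.7  10.23  0.04]
deg [-0.   0.1  0. ]
```

```bash
python3 -m pendant '{"linear":[[1,4,0],[2,8,0],[2.6,10.2,0],[2.7,10.2,0],[2.7,10.2,0],[2.7,10.2,0],[2.7,10.2,0],[2.7,10.2,0],[2.7,10.2,0],[2.7,10.2,0]],"rotation":[[0,0,0],[0,0,0],[0,0,0],[0,0,0],[0,0,0],[0,0,0],[0,0,0],[0,0,0],[0,0,0],[0,0,0]],"grip":[0.7,0.7,0.7,0.7,0.7,0.7,0.7,0.7,0.7,0.7]}'
python3 - <<'E'
from fit import *
import pickle
c,im=snap('wrist','w4.png');pickle.dump(c,open('cw4.pkl','wb'));P,Q=pose();print(P)
y=R.from_euler('z',p[2])
im=im[:,:,::-1].copy()
for q,col in[(y.apply([0,-.08,.033])+[p[0],p[1],0],(0,0,255)),(P+[0,0,.019],(0,255,0)),(P+[0,0,.007],(255,255,0))]:
    u=proj(c,q);print(u);cv2.drawMarker(im,tuple(int(round(k)) for k in u),col,0,10,1)
cv2.imwrite('pics/w4m.png',im[:, :].repeat(1,0))
E
```

```text
time: 25.67
tool_pos: [0.5261, -0.182, 0.2024]
tool_rot: [0.0, 0.999, -0.052, 0.0]
contact_force: [-0.4, -0.9, -5.3]
gripper_width: 0.377
[ 0.52612139 -0.18216634  0.20241182]
[280.46699088 138.30791519]
[281.00931149 313.95155847]
[281.02970975 296.85984766]
```

View pics/w4m.png

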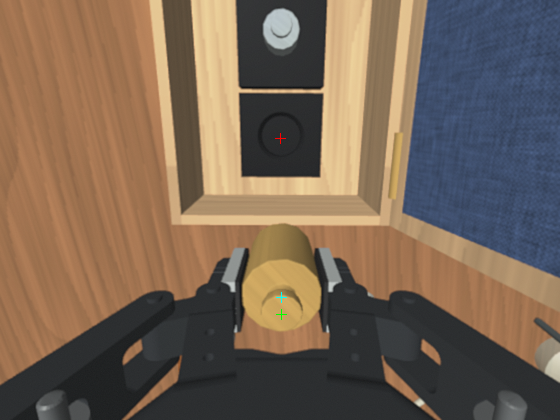

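Pocket at about (281,135), 3 px from the prediction. Weight disc centre is about (281,290) and the knob (281,307). I'll measure both precisely in this same view.

Run:
```python
from fit import *
import pickle
c=pickle.load(open('cw4.pkl','rb'));P,Q=pose()
g=cv2.imread('pics/w4.png');s=g.astype(int).sum(2)
# block outline
r=s[135];print('block u',[(i) for i in range(200,360) if abs(r[i+1]-r[i-1])>80])
k=s[:,255];print('block v',[(i) for i in range(60,215) if abs(k[i+1]-k[i-1])>80])
k=s[:,281];print('disc v',[(i,int(k[i+1]-k[i-1])) for i in range(200,360) if abs(k[i+1]-k[i-1])>35])
for v in(280,290,300):
    r=s[v];print(v,[(i,int(r[i+1]-r[i-1])) for i in range(225,340) if abs(r[i+1]-r[i-1])>60])
hi=cv2.createCLAHE(8,(4,4)).apply(cv2.cvtColor(g[85:185,235:330],cv2.COLOR_BGR2GRAY))
a=cv2.resize(hi,(400,421),interpolation=2);b=cv2.cvtColor(cv2.resize(g[215:340,225:340],(390,424),interpolation=2)[:421],cv2.COLOR_BGR2GRAY)
cv2.imwrite('pics/c4.png',np.hstack([a,b]))
```

```text
block u [200, 201, 239, 240, 241, 320, 321, 322]
block v [86, 88, 89, 90, 92, 93, 94, 175, 176, 177, 178, 194]
disc v [(214, 67), (215, 118), (216, 72), (222, -119), (223, -190), (224, -106), (258, 56), (259, 108), (260, 79), (284, -37), (285, -39), (288, -81), (289, -57), (294, 73), (295, 105), (296, 50), (330, -75), (331, -77), (332, -36), (352, -57), (353, -144), (354, -162), (355, -77)]
280 [(234, -190), (235, -249), (236, -126), (242, 172), (243, 222), (244, 178), (245, 119), (317, -186), (318, -253), (319, -165), (326, 68), (327, 199), (328, 239), (329, 117)]
290 [(229, 217), (230, 330), (231, 234), (232, 72), (233, -80), (234, -257), (235, -321), (236, -158), (239, -81), (241, 263), (242, 311), (243, 137), (293, 66), (294, 105), (295, 77), (319, -61), (320, -238), (321, -306), (322, -101), (326, 69), (327, 235), (328, 333), (329, 188), (331, -157), (332, -325), (333, -310), (334, -93)]
300 [(235, 69), (239, -93), (241, 194), (242, 290), (243, 198), (244, 63), (262, -74), (263, -71), (266, 74), (294, -86), (295, -143), (296, -145), (297, -87), (299, 178), (300, 195), (301, 86), (319, -124), (320, -263), (321, -250), (323, 80)]
```

View pics/c4.png

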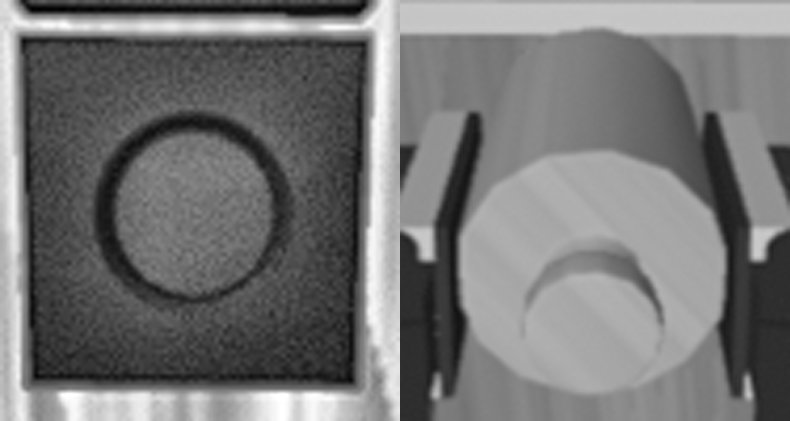

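Run:
```python
from fit import *
import pickle
c=pickle.load(open('cw4.pkl','rb'));P,Q=pose()
pk=(at(c,281.1,134,.033)+at(c,280.9,135,.033))/2
w=(at(c,281.3,295,P[2]+.0073)+at(c,282,312.6,P[2]+.0193))/2
print('pocket',pk,'weight-TCP',(w-P)*1000,'case fit pocket',R.from_euler('z',p[2]).apply([0,-.08,.033])+[p[0],p[1],0])
# scene-camera check
print(proj(C['scene'],pk))
rel([pk[0]-(w-P)[0],pk[1]-(w-P)[1],.12],T)
```

```text
pocket [ 0.53223586 -0.12198648  0.033     ] weight-TCP [ 0.33649413  0.88570926 13.3       ] case fit pocket [ 0.53139819 -0.12530858  0.033     ]
[286.1374093  190.20157352]
cm [-0.04 -5.96  8.24]
deg [ 0.  -0.   0.1]
```

```bash
python3 -m pendant '{"linear":[[0,-2,1],[0,-4,2],[0,-6,3],[0,-6,5],[0,-6,7],[0,-6,9],[0,-6,10.5],[0,-6,10.9],[0,-6,10.9],[0,-6,10.9]],"rotation":[[0,0,0],[0,0,0],[0,0,0],[0,0,0],[0,0,0],[0,0,0],[0,0,0],[0,0,0],[0,0,0],[0,0,0]],"grip":[0.7,0.7,0.7,0.7,0.7,0.7,0.7,0.7,0.7,0.7]}'
python3 - <<'E'
from fit import *
rel([.5319,-.1229,.061],T)
E
```

```text
time: 26.55
tool_pos: [0.5328, -0.1232, 0.0941]
tool_rot: [0.0, 0.999, -0.052, 0.001]
contact_force: [0.2, 0.3, -5.0]
gripper_width: 0.374
cm [-0.1  -0.03  3.31]
deg [ 0.  -0.1  0. ]
```

```bash
python3 -m pendant '{"linear":[[-0.1,0,0.5],[-0.1,0,1.0],[-0.1,0,1.4],[-0.1,0,1.7],[-0.1,0,1.9],[-0.1,0,2.0],[-0.1,0,2.1],[-0.1,0,2.2],[-0.1,0,2.2],[-0.1,0,2.2]],"rotation":[[0,0,0],[0,0,0],[0,0,0],[0,0,0],[0,0,0],[0,0,0],[0,0,0],[0,0,0],[0,0,0],[0,0,0]],"grip":[0.7,0.7,0.7,0.7,0.7,0.7,0.7,0.7,0.7,0.7]}'
```

```text
time: 27.38
tool_pos: [0.5314, -0.1231, 0.0714]
tool_rot: [0.0, 0.999, -0.052, 0.0]
contact_force: [0.6, 0.0, -5.6]
gripper_width: 0.379
```

```bash
python3 -m pendant '{"linear":[[0,0,0.1],[0,0,0.2],[0,0,0.3],[0,0,0.35],[0,0,0.4],[0,0,0.45],[0,0,0.5],[0,0,0.5],[0,0,0.5],[0,0,0.5]],"rotation":[[0,0,0],[0,0,0],[0,0,0],[0,0,0],[0,0,0],[0,0,0],[0,0,0],[0,0,0],[0,0,0],[0,0,0]],"grip":[0.7,0.7,0.7,0.7,0.7,0.7,0.7,0.7,0.7,0.7]}'
```

```text
time: 28.22
tool_pos: [0.5314, -0.123, 0.0664]
tool_rot: [0.0, 0.999, -0.052, 0.0]
contact_force: [-0.3, 0.3, -4.5]
gripper_width: 0.374
```

```bash
python3 -m pendant '{"linear":[[0,0,0.05],[0,0,0.1],[0,0,0.15],[0,0,0.2],[0,0,0.25],[0,0,0.3],[0,0,0.35],[0,0,0.4],[0,0,0.4],[0,0,0.4]],"rotation":[[0,0,0],[0,0,0],[0,0,0],[0,0,0],[0,0,0],[0,0,0],[0,0,0],[0,0,0],[0,0,0],[0,0,0]],"grip":[0.7,0.7,0.7,0.7,0.7,0.7,0.7,0.7,0.7,0.7]}'
```

```text
time: 29.05
tool_pos: [0.5313, -0.123, 0.0622]
tool_rot: [-0.0, 0.999, -0.052, -0.0]
contact_force: [-1.0, 0.1, -4.2]
gripper_width: 0.379
```

```bash
python3 -m pendant '{"linear":[[0,0,0.03],[0,0,0.06],[0,0,0.09],[0,0,0.12],[0,0,0.15],[0,0,0.15],[0,0,0.15],[0,0,0.15],[0,0,0.15],[0,0,0.15]],"rotation":[[0,0,0],[0,0,0],[0,0,0],[0,0,0],[0,0,0],[0,0,0],[0,0,0],[0,0,0],[0,0,0],[0,0,0]],"grip":[0.7,0.7,0.7,0.7,0.7,0.7,0.7,0.7,0.7,0.7]}'
```

```text
time: 29.88
tool_pos: [0.5313, -0.123, 0.0608]
tool_rot: [0.0, 0.999, -0.052, 0.0]
contact_force: [-0.3, 0.4, -4.5]
gripper_width: 0.377
```

```bash
python3 -m pendant '{"linear":[[0,0,0.03],[0,0,0.06],[0,0,0.09],[0,0,0.12],[0,0,0.12],[0,0,0.12],[0,0,0.12],[0,0,0.12],[0,0,0.12],[0,0,0.12]],"rotation":[[0,0,0],[0,0,0],[0,0,0],[0,0,0],[0,0,0],[0,0,0],[0,0,0],[0,0,0],[0,0,0],[0,0,0]],"grip":[0.7,0.7,0.7,0.7,0.7,0.7,0.7,0.7,0.7,0.7]}'
```

```text
time: 30.72
tool_pos: [0.5314, -0.1231, 0.0607]
tool_rot: [-0.0, 0.999, -0.052, -0.0]
contact_force: [-4.5, 2.1, 6.0]
gripper_width: 0.383
```

Floor contact at exactly the expected height (about 10 N net). Releasing and rising.

```bash
python3 -m pendant '{"linear":[[0,0,-0.05],[0,0,-0.05],[0,0,-0.05],[0,0,-0.05],[0,0,-0.05],[0,0,-0.05],[0,0,-0.05],[0,0,-0.05],[0,0,-0.05],[0,0,-0.05]],"rotation":[[0,0,0],[0,0,0],[0,0,0],[0,0,0],[0,0,0],[0,0,0],[0,0,0],[0,0,0],[0,0,0],[0,0,0]],"grip":[0.62,0.58,0.54,0.5,0.46,0.42,0.4,0.4,0.4,0.4]}'
python3 -m pendant '{"linear":[[0,0,-0.5],[0,0,-1],[0,0,-2],[0,0,-3.5],[0,0,-6],[0,0,-9],[0,1,-12],[0,3,-14],[0,5,-14],[0,5.5,-14]],"rotation":[[0,0,0],[0,0,0],[0,0,0],[0,0,0],[0,0,0],[0,0,0],[0,0,0],[0,0,0],[0,0,0],[0,0,0]],"grip":[0.4,0.4,0.4,0.4,0.4,0.4,0.4,0.4,0.4,0.4]}'
python3 ball.py|head -1
python3 - <<'E'
from fit import *
c,im=snap('wrist','w5.png');c2,i2=snap('scene','s5.png')
pk=[.5322,-.1220,.018]
im=im[:,:,::-1].copy()
for z in(.068,.08):
    u=proj(c,[pk[0],pk[1],z]);print(u)
a=cv2.resize(im[60:260,180:380],(400,400),interpolation=2);b=cv2.resize(i2[120:280,220:370,::-1],(375,400),interpolation=2)
cv2.imwrite('pics/f.png',np.hstack([a,b]))
E
```

```text
time: 31.55
tool_pos: [0.5314, -0.123, 0.0601]
tool_rot: [0.0, 0.999, -0.052, 0.0]
contact_force: [-0.1, -0.5, 0.2]
gripper_width: 0.6
time: 32.38
tool_pos: [0.5267, -0.1803, 0.204]
tool_rot: [0.002, 0.999, -0.053, 0.003]
contact_force: [-0.5, 0.2, 0.3]
gripper_width: 0.601
scene px [-1.57  0.54] mm/along 3.49 resid [0.02 0.06] area 62 60 px/mm [-0.45  0.14]
[281.86551798 140.44866595]
[281.90491317 141.21622344]
```

View pics/f.png

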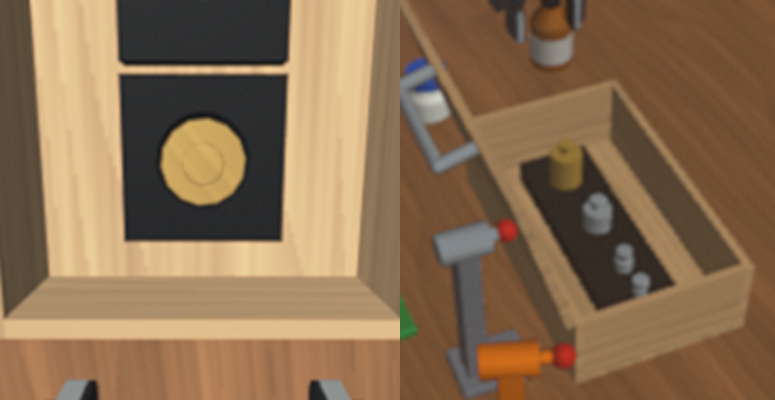

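The weight disc at wrist (281.5,141) matches the pocket prediction, upright and home. The lid rests on the buffer, and the jar and bottle are untouched. Handing in.

```bash
python3 -c "
from plant import manip
print(manip.job_done())"
```

```text
the job is handed in; nothing more can be done
None
```

The job is done and handed in at about 32 s of the 72 s allowed; the system gave no verdict.

- **Lid:** I swung it over by its handle and pressed it on the grey-stand buffer to about 4.7 mm, as tracked from the ball in the scene camera. Released, the camera reads 3.5 mm, steady from then on. That is slightly above the 2 to 3 mm you described, but well inside the limits. On the first release the lid followed the tool back to 1.2 mm. I tilted the tool, pressed again, and it then let go cleanly at zero force.
- **Weight:** I lowered it into the empty pocket in the far block. It touched the floor at the expected height (TCP z 0.0607 m) with about 10 N. In the last wrist picture it stands upright, within about 1 mm of the pocket centre I measured.
- **Bystanders and robot:** The white jar and brown bottle look untouched in the last picture. I did not check the beaker again after gripping the weight, but the arm never went near it. The robot was clear and reading about zero force.
- **Checks that disagreed:**
  - The first scene/top fit and the wrist camera differed by 3 to 4 mm in y; I used the wrist camera, and the grasp and seating bore it out.
  - The top-camera ball tracking was wrong because the view was blocked, so I ignored it.

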